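# Slide the bearing along the jig rail into its corner pocket

### The job

Load the bearing into the assembly jig by pushing only: push it across the plate until it lies against the rail, well short of the pocket, then slide it along the rail, keeping it against the rail, into the pocket until it is fully home against both the rail and the end stop. Never lift the bearing off the plate or tip it, leave the other things on the table where they are, and finish with the hand clear.

Things in the scene. Friction and masses are not known exactly. Their poses are not given: they have to be found in the camera images.
- bearing: Ball bearing: a steel ring lying flat and loose on the jig's plate, outer diameter 42 mm, 16 mm high, bore 16 mm (closed by a dark disc in view), 80 to 150 g. Origin: centre of its underside; z up; yaw means nothing. Starts 25 to 60 mm clear of the rail. It slides easily (friction about 0.35); being round it can roll along the rail.
- jig: Assembly jig fixed to the table: black plate 170 mm (x) by 360 mm (y), 10 mm thick, with a straight rail on it along its far (+x) side. Origin: centre of the plate's underside, on the table; z up. The rail's guiding face is the plane x = +50 mm, facing -x, so a bearing touching it has its centre at x = +29 mm. The bearing starts at x -31 to +4 mm, y -140 to -90 mm.
- rail_mid (a point): Mid-length of the rail, at the top edge of its guiding face. The rail is aluminium, 22 mm thick, 18 mm high above the plate (28 mm above the table) and runs the whole 360 mm of the plate, parallel to the jig's y.
- stop: White corner stop fixed on the plate towards the rail's +y end; where along the rail varies. Axes parallel to the jig's. Origin: on the plate's top (10 mm above the table), where the centre of a bearing fully home lies. Rail face: x = +21 mm. Stop wall face: y = +21 mm, facing -y; wall x -37 to +21 mm, 22 mm thick, 18 mm high, a black knob on it to 30 mm.
- mouth (a point): Mouth of the pocket, 31 mm before home (stop's y = -31 mm), on the plate's top. A lip only 5 mm high closes the pocket's third side: inner face at the stop's x = -24 mm (pocket 45 mm wide), flaring out to x = -36 mm at the mouth; lip is 7 mm thick. Fingertips 7 to 12 mm above the plate pass over the lip and still push the bearing.
- servo: Bystander: black servo motor with a white horn, about 54 x 32 x 42 mm high, standing loose on the table to the robot's left of the jig. Origin: centre of its underside.
- bracket: Bystander: U-shaped aluminium bracket 50 x 40 x 48 mm high, loose on the table to the robot's right of the jig. Origin: centre of its underside.
- driver: Bystander: screwdriver 170 mm long lying loose on the table beyond the jig. Origin at about the middle of its length.
- grease: Bystander: small jar, 44 mm across and 50 mm high, loose on the table beyond the jig. Origin: centre of its underside.
There are look-alikes about, which are no part of the job. Of the things like the bearing, leave any that is purple; of the rest the larger one is meant.

How it is judged (in metres and radians):
On the way:
1. the bearing lies against the rail (within 3 mm), at least 60 mm short of its home (x of bearing in the frame of jig above 0.026 m and y of bearing in the frame of stop below -0.06 m), for 0.2 s.
At the end, for the whole second after the job is handed in: the bearing lies flat and still on the plate in the pocket, within 3 mm of touching the rail and within 3 mm of touching the end stop (x of bearing in the frame of stop between -0.003 and 0.003 m and y of bearing in the frame of stop between -0.003 and 0.003 m and z of bearing in the frame of stop below 0.003 m and angle between bearing's own z axis and vertical below 0.1 rad and linear speed of bearing below 0.01 m/s).
It fails at once if the bearing is lifted more than 6 mm off the plate, or tipped more than 0.3 rad (z of bearing in the frame of jig above 0.016 m or angle between bearing's own z axis and vertical above 0.3 rad).
It fails at once if over the last 60 mm before its home the bearing is more than 8 mm off the rail (y of bearing in the frame of stop above -0.06 m and x of bearing in the frame of jig below 0.021 m).
It fails at once if the servo, bracket, screwdriver or jar is moved more than 20 mm (distance of any of servo, bracket, driver, grease from where it was at the start of the episode above 0.02 m).
It also fails if it takes over 58 s, if anything falls off the work surface, if the arm or the gripper's body presses on something with over 40 N, if the wrist force passes 120 N, or if a joint passes its speed limit or range.

### The arm

A 6-joint arm with a two-finger parallel gripper is mounted at the origin on the work surface. World frame = base frame: x ahead of the robot, y to its left, z up, the work surface at z = 0. Lengths are in m, angles in degrees, forces in N, time in s.
With the tool pointing down it reaches from about 0.3 to 0.75 m from the base axis. Payload 8.5 kg.
Tool frame: the origin (TCP) lies midway between the tips of the shut fingers; the grasp point (between the pads) lies 19 mm behind it; z points along the fingers, y is the direction in which the jaws open and shut (so a half turn about z gives the same grasp; the last joint's range is limited). The gripper opens to 85 mm and grips with 20 to 120 N. Pads are 22 mm wide; open, the fingers measure 114 mm over their backs; the gripper's body (76 mm by 85 mm) begins 54 mm behind the grasp point. The pads swing forward as they close: fully open they stand 13 mm farther back than shut.
Start: joints at [-85.904, 21.807, 74.336, -0, 83.858, -12.336], TCP at [0.156, -0.528, 0.231] pointing down, gripper open.
Joint ranges: [-178.18, 178.18], [-50.72, 133.34], [12.68, 142.11], [-81.47, 261.47], [9.98, 163.14], [-165.26, 165.26]. Speed limits (degrees/s): [136.94, 136.94, 180, 180, 180, 180].

### API

Orientations are given as a 3x3 rotation matrix whose columns are the frame's x, y, z axes.
In Python, from rig import env, eyes, close_job gives the robot as it stands.
- The arm moves only by the tool jog_arm, never from a script. Its argument "deltas" is one flat list of numbers, 7 for each row, row after row: the shift along the tool's x, y, z in units of 0.75 m (1.0 is 0.75 m), then the turn, a rotation vector about the tool's x, y, z in units of 180 degrees (1.0 is 180 degrees), then the gripper command: -1 is fully open, 1 is shut, values between are in proportion. In form: [dx, dy, dz, ax, ay, az, fingers, dx, dy, dz, ax, ay, az, fingers, ...]. A call has 1 to 12 rows; each row is the pose to reach, as a shift and turn from the pose commanded when the call began, along the tool's axes at that moment, turning the shorter way round; what a row does not reach only later rows make up. A row lasts 1/12 s, in which the tool goes at most 41.7 mm and 7.16 degrees, less where a joint would pass 70% of its speed; a pose out of reach is approached as far as the arm can. A call with a number of a shift or a turn outside -1 to 1 is refused whole. A call with a gripper value outside its range is refused whole. The fingers move at their own pace and stop on an object; "grip_force" is the grip in N (left out, the last holds). Time passes only in rows, so rows that repeat a pose let the fingers close. It gives the time, the measured TCP pose, the force and the opening at its end, in the units of the state.
- env.observe(): the state, without advancing time (a new reading comes with each control period).
- eyes.get_image(name): name is "scene" or "top" or "wrist"; returns the picture (420x560x3 uint8, red, green, blue); there is no depth.
- eyes.camera_params(name): a dict with "intrinsics" (3x3 intrinsics, pixels), "R" (3x3) and "t" (3): a world point X has camera coordinates R X + t; the wrist camera has in their place "mount" (4x4, takes a point from camera to tool coordinates, whose origin is the TCP and whose axes are the flange's). Camera axes: x right, y down, z forward; pixel columns grow to the right and rows downward; lengths in m; the calibration is good to about 2 mm. A picture is of the moment at which its call begins: read the wrist's pose just before it. camera_params takes no time and is no camera call.
- close_job(): hands the job in, once; it reports no verdict.
The state is a dict: "time_s": time; "q": joint angles; "qvel": joint speeds; "joint_efforts": joint torques, N m; "position": TCP position; "tool_rot": TCP orientation; "ft_force": force on the tool from outside, world axes, zero at the start; "wrist_torque": the same for the moment, N m; "grip_width": finger opening in m.
Only numpy, scipy, OpenCV 4.12 (cv2) and the standard library are available. Lean on these libraries where they do the work, as an engineer would, in place of code of your own. Each camera call takes 0.05 s, during which the arm holds its last target.

## Working session

There is one attempt and no reset: what is moved stays moved. The work goes in short steps, Python scripts to look and compute and a tool call to move; the robot and the scene stay as the last step left them, time stands still between calls to the robot, and variables do not carry over. Pictures are saved under pics/ and viewed, and the job is handed in when it is done.

Besides the shell and the picture viewer there is one more tool, called after ">>>" as name(argument=value, ...) on one line, values as JSON. jog_arm: Moves the arm, as the interface text tells. Its arguments: {"type":"object","properties":{"deltas":{"type":"array"},"grip_force":{"type":"number"}},"required":["deltas"]}

```bash
mkdir -p pics; ls
python3 - <<'E'
from rig import env, eyes
import cv2, numpy as np
np.set_printoptions(precision=5,suppress=True)
s=env.observe();print(s)
for n in ("top","scene"):
    im=eyes.get_image(n);cv2.imwrite(f"pics/{n}0.png",im[:,:,::-1]);p=eyes.camera_params(n);print(n,p)
print(eyes.camera_params("wrist"))
E
```

```text
pics
{'time_s': 0.0, 'q': array([-85.90292,  21.84261,  74.38602,  -0.00067,  83.86008, -12.33522]), 'qvel': array([-0.02367,  0.00221, -0.12879, -0.03785,  0.02085, -0.00163]), 'joint_efforts': array([ -0.0009 , -44.84612, -23.12788,  -0.0002 ,   0.00477,  -0.     ]), 'position': array([ 0.15556, -0.52722,  0.23069]), 'tool_rot': array([[ 0.95915,  0.28288, -0.00012],
       [ 0.28288, -0.95915,  0.00154],
       [ 0.00032, -0.00151, -1.     ]]), 'ft_force': array([-0.73726, -0.07951, -0.40011]), 'wrist_torque': array([-0.05284, -0.01918,  0.00788]), 'grip_width': 0.08563449382782815}
top {'intrinsics': array([[467.43665,   0.     , 276.96448],
       [  0.     , 467.43665, 206.975  ],
       [  0.     ,   0.     ,   1.     ]]), 'R': array([[-0.00924, -0.99984, -0.01557],
       [-0.98902,  0.01144, -0.14732],
       [ 0.14747,  0.01403, -0.98897]]), 't': array([0.01627, 0.59946, 1.0713 ])}
scene {'intrinsics': array([[414.88229,   0.     , 278.99583],
       [  0.     , 414.88229, 206.81629],
       [  0.     ,   0.     ,   1.     ]]), 'R': array([[ 0.85922,  0.51155, -0.00783],
       [ 0.29833, -0.5134 , -0.80462],
       [-0.41563,  0.68901, -0.59374]]), 't': array([-0.523  , -0.13655,  1.31339])}
{'intrinsics': array([[310.56404,   0.     , 278.04226],
       [  0.     , 310.56404, 209.16915],
       [  0.     ,   0.     ,   1.     ]]), 'mount': array([[ 0.0004 , -0.9563 , -0.29238,  0.0741 ],
       [ 1.     ,  0.00067, -0.00081, -0.00003],
       [ 0.00097, -0.29238,  0.9563 , -0.14182],
       [ 0.     ,  0.     ,  0.     ,  1.     ]])}
```

View pics/top0.png

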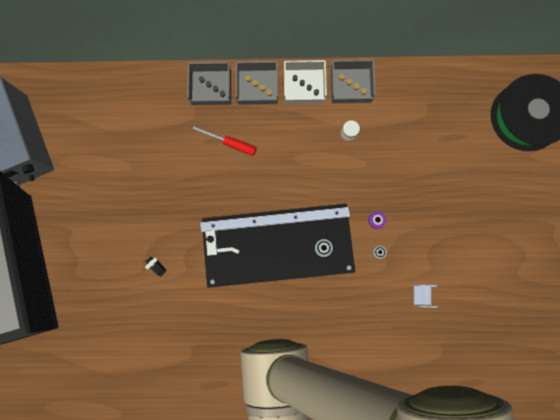

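View pics/scene0.png

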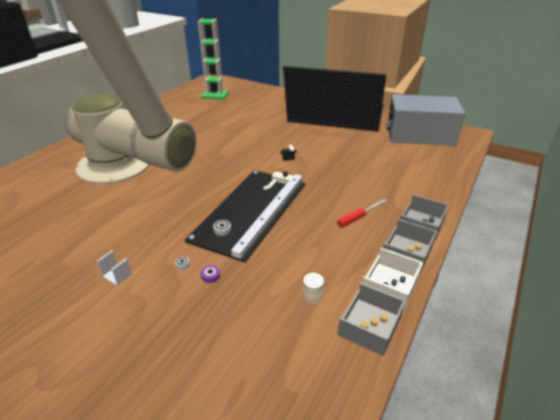

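Run:
```python
import cv2
im=cv2.imread("pics/top0.png")
c=im[195:295,190:360];cv2.imwrite("pics/top0z.png",cv2.resize(c,None,fx=4.7,fy=4.7,interpolation=cv2.INTER_CUBIC))
```

```text
(no output)
```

View pics/top0z.png

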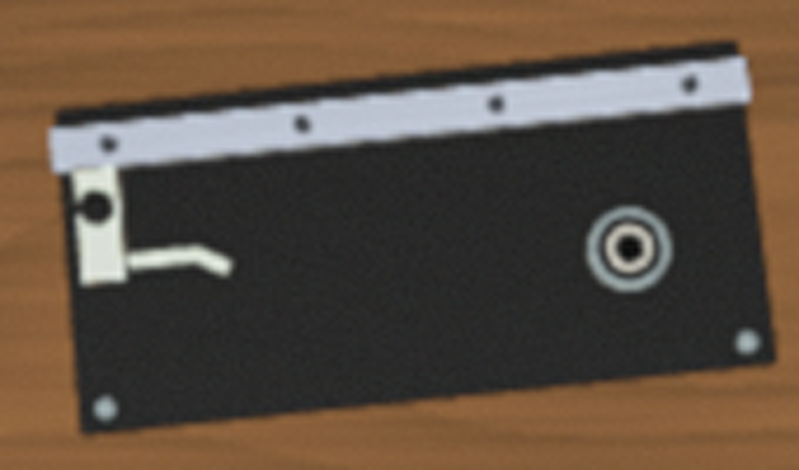

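```bash
cat > h.py <<'E'
import numpy as np, cv2
np.set_printoptions(precision=4,suppress=True)
def ray(p,uv,z):
    K,R,t=p["intrinsics"],p["R"],p["t"]
    d=R.T@np.linalg.inv(K)@np.array([uv[0],uv[1],1.]);c=-R.T@t
    return c+d*(z-c[2])/d[2]
E
python3 - <<'E'
from rig import eyes
from h import *
p=eyes.camera_params("top")
print("cam",-p["R"].T@p["t"])
z2=lambda u,v:(190+(u+.5)/4.7-.5,195+(v+.5)/4.7-.5)
P=lambda u,v,z:ray(p,z2(u,v),z)
c=[P(82,433,.01),P(775,360,.01),P(738,42,.01),P(57,110,.01)]
for a in c: print(a)
print("sides",[np.linalg.norm(c[i]-c[(i+1)%4]) for i in range(4)],"centre",np.mean(c,0))
r0,r1=P(55,173,.028),P(750,104,.028);print("rail",r0,r1,np.linalg.norm(r0-r1))
f=r0-r1;f/=np.linalg.norm(f);yaw=np.degrees(np.arctan2(-f[0],f[1]));print("yaw",yaw)
f2=(c[3]-c[2]+c[0]-c[1]);print(np.degrees(np.arctan2(-f2[0],f2[1])))
mid=(r0+r1)/2
ey=np.array([f[0],f[1]]);ex=np.array([ey[1],-ey[0]])
J=mid[:2]-.05*ex;print("jig origin",J)
loc=lambda X:((X[:2]-J)@ex,(X[:2]-J)@ey)
print("bearing",P(628,249,.026),loc(P(628,249,.026)))
print("stop face",loc(P(118,168,.028)),loc(P(127,282,.028)))
for a in c: print(loc(a))
for n,u,v in(("servo",155,267),("bracket",425,297)): print(n,ray(p,(u,v),.03))
E
```

```text
cam [ 0.435  -0.0056  1.148 ]
[0.4127 0.1806 0.01  ]
[ 0.4463 -0.1746  0.01  ]
[ 0.6113 -0.1609  0.01  ]
[0.5794 0.1958 0.01  ]
sides [np.float64(0.3567643616048466), np.float64(0.1655295779630915), np.float64(0.35807708377539993), np.float64(0.1674859168394954)] centre [0.5124 0.0102 0.01  ]
rail [0.5446 0.1932 0.028 ] [ 0.5763 -0.1635  0.028 ] 0.35810986286399654
yaw 5.0718712291826265
5.260122680968502
jig origin [0.5106 0.0104]
bearing [ 0.5029 -0.0995  0.026 ] (np.float64(-0.017474211950502885), np.float64(-0.10876225040932536))
stop face (np.float64(0.04935613207109381), np.float64(0.14663472099593636)) (np.float64(-0.009145769330800222), np.float64(0.14661087354836702))
(np.float64(-0.08255986043573146), np.float64(0.17814775043444037))
(np.float64(-0.08040650823580091), np.float64(-0.17861011252812534))
(np.float64(0.08512077940246285), np.float64(-0.17948087527347278))
(np.float64(0.08492545615263701), np.float64(0.178596155229634))
servo [0.4605 0.3022 0.03  ]
bracket [ 0.3848 -0.3342  0.03  ]
```

```bash
cat >> h.py <<'E'
from scipy.spatial.transform import Rotation as Ro
J=np.array([.5106,.0104]);YAW=5.1;a=np.radians(YAW)
ex=np.array([np.cos(a),np.sin(a)]);ey=np.array([-np.sin(a),np.cos(a)])
def w(x,y): return J+x*ex+y*ey
def loc(X): d=np.asarray(X)[:2]-J; return np.array([d@ex,d@ey])
def delta(s,pos,yaw):
    R=s["tool_rot"];y=np.radians(yaw)
    T=np.array([[np.cos(y),np.sin(y),0],[np.sin(y),-np.cos(y),0],[0,0,-1]])
    d=R.T@(np.asarray(pos)-s["position"])/.75
    return d,(Ro.from_matrix(R.T@T).as_rotvec()/np.pi)
def st(s):
    R=s["tool_rot"];print("t",s["time_s"],"pos",s["position"],"jig",loc(s["position"]),"yaw",np.degrees(np.arctan2(R[1,0],R[0,0])),"F",s["ft_force"],"g",s["grip_width"])
E
python3 - <<'E'
from rig import env
from h import *
s=env.observe();st(s)
print(delta(s,[*w(-.070,-.109),.12],YAW),w(-.07,-.109))
E
```

```text
t 0.1 pos [ 0.1555 -0.5273  0.2308] jig [-0.4014 -0.504 ] yaw 16.430235963105897 F [-0.2875  0.615  -0.5466] g 0.08544927146301741
(array([ 0.5367, -0.4294,  0.1484]), array([-0.0004, -0.    ,  0.0629])) [ 0.4506 -0.1044]
```

>>> jog_arm(deltas=[0.537, -0.429, 0, 0, 0, 0.063, 1, 0.537, -0.429, 0, 0, 0, 0.063, 1, 0.537, -0.429, 0, 0, 0, 0.063, 1, 0.537, -0.429, 0, 0, 0, 0.063, 1, 0.537, -0.429, 0, 0, 0, 0.063, 1, 0.537, -0.429, 0, 0, 0, 0.063, 1, 0.537, -0.429, 0, 0, 0, 0.063, 1, 0.537, -0.429, 0, 0, 0, 0.063, 1, 0.537, -0.429, 0, 0, 0, 0.063, 1, 0.537, -0.429, 0, 0, 0, 0.063, 1, 0.537, -0.429, 0, 0, 0, 0.063, 1, 0.537, -0.429, 0, 0, 0, 0.063, 1], grip_force=40)

```text
time_s: 1.1
position: [0.4426, -0.1156, 0.2313]
tool_rot: [[0.996, 0.089, -0.0], [0.089, -0.996, 0.0], [-0.0, -0.0, -1.0]]
ft_force: [0.6, -0.7, -0.0]
grip_width: -0.0001
```

Run:
```python
from rig import env
from h import *
s=env.observe();st(s)
print(delta(s,[*w(-.070,-.109),.08],YAW))
```

```text
t 1.1 pos [ 0.4426 -0.1156  0.2313] jig [-0.0789 -0.1195] yaw 5.087953239862442 F [ 0.5599 -0.6907 -0.0023] g -7.561487070428548e-05
(array([ 0.0119, -0.014 ,  0.2017]), array([-0.    ,  0.0001, -0.0001]))
```

>>> jog_arm(deltas=[0.005, -0.006, 0.05, 0, 0, 0, 1, 0.005, -0.006, 0.1, 0, 0, 0, 1, 0.005, -0.006, 0.15, 0, 0, 0, 1, 0.005, -0.006, 0.2, 0, 0, 0, 1, 0.005, -0.006, 0.2, 0, 0, 0, 1, 0.005, -0.006, 0.2, 0, 0, 0, 1])

```text
time_s: 1.6
position: [0.4449, -0.1126, 0.0809]
tool_rot: [[0.996, 0.089, -0.003], [0.089, -0.996, 0.002], [-0.003, -0.002, -1.0]]
ft_force: [0.6, 0.0, 0.4]
grip_width: 0.0001
```

Run:
```python
from rig import env,eyes
from h import *
s=env.observe();st(s)
for n in ("wrist","top"):
    im=eyes.get_image(n);cv2.imwrite(f"pics/{n}1.png",im[:,:,::-1])
print(delta(s,[*w(-.070,-.109),.02],YAW))
```

```text
t 1.6 pos [ 0.4449 -0.1126  0.0809] jig [-0.0764 -0.1167] yaw 5.089896739867288 F [0.5877 0.0227 0.4057] g 7.673974668683079e-05
(array([ 0.0088, -0.0101,  0.0812]), array([-0.0007,  0.001 , -0.0001]))
```

View pics/wrist1.png

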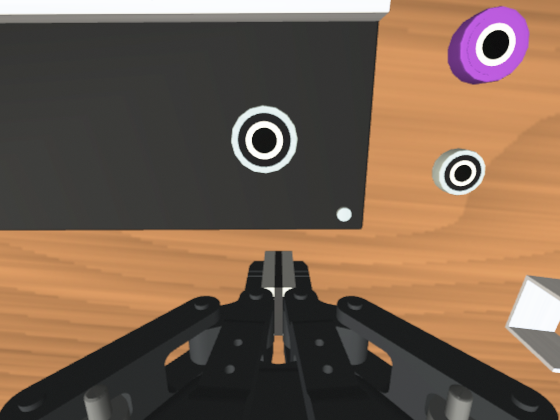

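```bash
cat >> h.py <<'E'
def wray(p,s,uv,z):
    M=p["mount"];R=s["tool_rot"]
    c=R@M[:3,3]+s["position"];d=R@M[:3,:3]@np.linalg.inv(p["intrinsics"])@np.array([uv[0],uv[1],1.])
    return c+d*(z-c[2])/d[2]
def wproj(p,s,X):
    M=p["mount"];R=s["tool_rot"]
    x=M[:3,:3].T@(R.T@(np.asarray(X)-s["position"])-M[:3,3]);x=p["intrinsics"]@x;return x[:2]/x[2]
E
python3 - <<'E'
from rig import env,eyes
from h import *
s=env.observe();p=eyes.camera_params("wrist")
for n,u,v,z in(("bearing",264,139,.026),("bL",231,139,.026),("bR",297,139,.026),("platecorner",361,229,.01),("plateL",0,230,.01),("railR",388,13,.028),("railL",0,21-3,.028),("tipscrew",344,214,.01)):
    X=wray(p,s,(u,v),z);print(n,X,loc(X))
print(wproj(p,s,s["position"]))
E
```

```text
bearing [ 0.5046 -0.0994  0.026 ] [-0.0157 -0.1088]
bL [ 0.5028 -0.0788  0.026 ] [-0.0157 -0.0881]
bR [ 0.5065 -0.12    0.026 ] [-0.0157 -0.1295]
platecorner [ 0.445  -0.1751  0.01  ] [-0.0819 -0.1789]
plateL [0.4205 0.0904 0.01  ] [-0.0826  0.0877]
railR [ 0.5794 -0.163   0.028 ] [ 0.0531 -0.1788]
railL [0.5576 0.0525 0.028 ] [0.0505 0.0377]
tipscrew [ 0.4554 -0.1608  0.01  ] [-0.0702 -0.1656]
[278.1969 267.156 ]
```

>>> jog_arm(deltas=[0.014, -0.0101, 0.02, 0, 0, 0, 1, 0.014, -0.0101, 0.04, 0, 0, 0, 1, 0.014, -0.0101, 0.06, 0, 0, 0, 1, 0.014, -0.0101, 0.08, 0, 0, 0, 1, 0.014, -0.0101, 0.08, 0, 0, 0, 1, 0.014, -0.0101, 0.08, 0, 0, 0, 1])

```text
time_s: 2.2
position: [0.4559, -0.1048, 0.0228]
tool_rot: [[0.996, 0.089, 0.002], [0.089, -0.996, -0.001], [0.002, 0.001, -1.0]]
ft_force: [-0.1, 0.3, 0.4]
grip_width: -0.0003
```

Run:
```python
from rig import env,eyes
from h import *
s=env.observe();st(s)
for n in ("wrist",):
    im=eyes.get_image(n);cv2.imwrite(f"pics/{n}2.png",im[:,:,::-1])
print(delta(s,[*w(-.0,-.109),.02],YAW))
```

```text
t 2.2 pos [ 0.4559 -0.1048  0.0228] jig [-0.0647 -0.1099] yaw 5.084903657514062 F [-0.0939  0.2757  0.3683] g -0.00029111821658360954
(array([ 0.0863, -0.0012,  0.0039]), array([ 0.0003, -0.0006, -0.0001]))
```

View pics/wrist2.png

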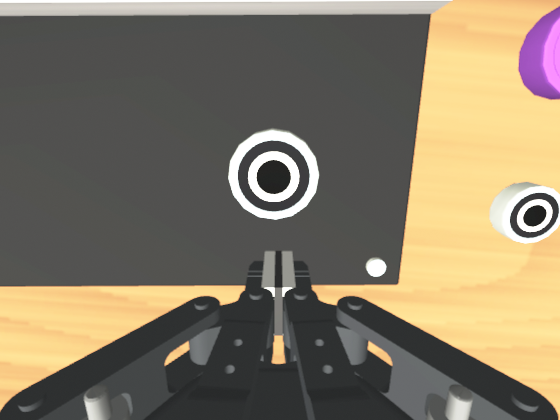

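>>> jog_arm(deltas=[0.006, -0.001, 0.004, 0, 0, 0, 1, 0.012, -0.001, 0.004, 0, 0, 0, 1, 0.018, -0.001, 0.004, 0, 0, 0, 1, 0.024, -0.001, 0.004, 0, 0, 0, 1, 0.03, -0.001, 0.004, 0, 0, 0, 1, 0.036, -0.001, 0.004, 0, 0, 0, 1, 0.042, -0.001, 0.004, 0, 0, 0, 1, 0.048, -0.001, 0.004, 0, 0, 0, 1, 0.054, -0.001, 0.004, 0, 0, 0, 1, 0.06, -0.001, 0.004, 0, 0, 0, 1, 0.066, -0.001, 0.004, 0, 0, 0, 1, 0.068, -0.001, 0.004, 0, 0, 0, 1])

```text
time_s: 3.25
position: [0.5066, -0.0991, 0.0183]
tool_rot: [[0.996, 0.089, 0.0], [0.089, -0.996, -0.0], [0.0, 0.0, -1.0]]
ft_force: [-0.4, 0.5, -0.6]
grip_width: -0.0
```

Run:
```python
from rig import env,eyes
from h import *
s=env.observe();st(s)
for n in ("wrist",):
    im=eyes.get_image(n);cv2.imwrite(f"pics/{n}3.png",im[:,:,::-1])
```

```text
t 3.25 pos [ 0.5066 -0.0991  0.0183] jig [-0.0138 -0.1087] yaw 5.0995086130130955 F [-0.3833  0.5015 -0.5848] g -3.572884503789175e-06
```

View pics/wrist3.png

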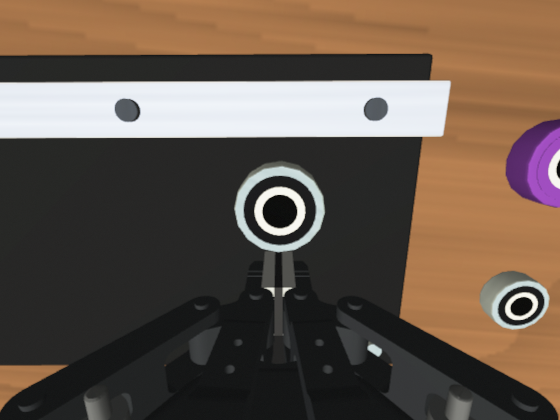

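Run:
```python
from rig import env,eyes
from h import *
s=env.observe();p=eyes.camera_params("wrist")
for n,u,v,z in(("bearing",280,207,.026),("far",280,163,.018),("bL",235,207,.026),("bR",325,207,.026),("rail",280,136,.028),("rail",5,138,.028),("railend",443,135,.028)):
    X=wray(p,s,(u,v),z);print(n,loc(X))
```

```text
bearing [ 0.0203 -0.1095]
far [ 0.0389 -0.1095]
bL [ 0.0203 -0.0892]
bR [ 0.0203 -0.1298]
rail [ 0.0516 -0.1094]
rail [0.0507 0.005 ]
railend [ 0.0521 -0.177 ]
```

>>> jog_arm(deltas=[0.004, 0, 0, 0, 0, 0, 1, 0.008, 0, 0, 0, 0, 0, 1, 0.01, 0, 0, 0, 0, 0, 1, 0.012, 0, 0, 0, 0, 0, 1, 0.0135, 0, 0, 0, 0, 0, 1, 0.0145, 0, 0, 0, 0, 0, 1, 0.0145, 0, 0, 0, 0, 0, 1, 0.0145, 0, 0, 0, 0, 0, 1])

```text
time_s: 3.97
position: [0.5167, -0.0982, 0.0183]
tool_rot: [[0.996, 0.089, 0.0], [0.089, -0.996, -0.0], [0.0, 0.0, -1.0]]
ft_force: [-0.1, 0.4, -0.9]
grip_width: -0.0001
```

Run:
```python
from rig import env,eyes
from h import *
s=env.observe();st(s)
for n in ("wrist",):
    im=eyes.get_image(n);cv2.imwrite(f"pics/{n}4.png",im[:,:,::-1])
```

```text
t 3.9667 pos [ 0.5167 -0.0982  0.0183] jig [-0.0035 -0.1087] yaw 5.090511780655759 F [-0.0988  0.4172 -0.9377] g -8.464241318801296e-05
```

View pics/wrist4.png

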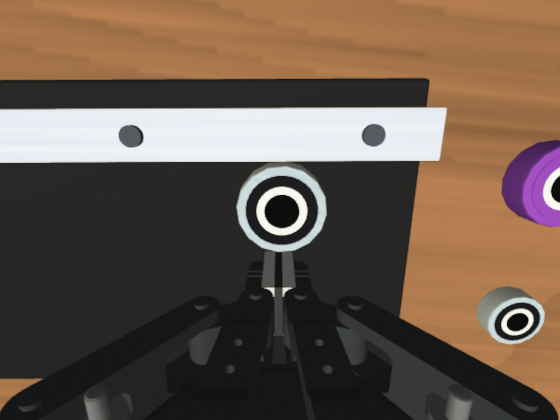

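>>> jog_arm(deltas=[0.0015, 0, 0, 0, 0, 0, 1, 0.0025, 0, 0, 0, 0, 0, 1, 0.003, 0, 0, 0, 0, 0, 1, 0.0035, 0, 0, 0, 0, 0, 1, 0.0035, 0, 0, 0, 0, 0, 1])

```text
time_s: 4.43
position: [0.5188, -0.0978, 0.0182]
tool_rot: [[0.996, 0.089, -0.001], [0.089, -0.996, 0.0], [-0.001, -0.0, -1.0]]
ft_force: [-3.8, 0.2, 1.5]
grip_width: -0.0001
```

Run:
```python
from rig import env,eyes
from h import *
s=env.observe();st(s)
for n in ("wrist",):
    im=eyes.get_image(n);cv2.imwrite(f"pics/{n}5.png",im[:,:,::-1])
```

```text
t 4.4333 pos [ 0.5188 -0.0978  0.0182] jig [-0.0014 -0.1085] yaw 5.099099231599778 F [-3.8406  0.167   1.4785] g -0.00011052454163909637
```

View pics/wrist5.png

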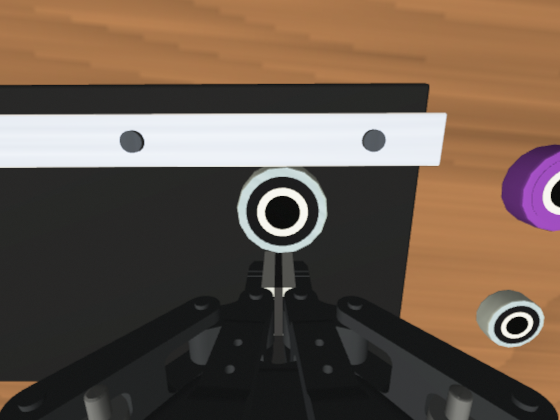

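>>> jog_arm(deltas=[-0.02, 0, 0, 0, 0, 0, 1, -0.045, 0, 0, 0, 0, 0, 1, -0.045, 0.02, 0, 0, 0, -0.04, 1, -0.045, 0.054, 0, 0, 0, -0.08, 1, -0.045, 0.057, 0, 0, 0, -0.12, 1, -0.045, 0.057, 0, 0, 0, -0.16, 1, -0.045, 0.057, 0, 0, 0, -0.2, 1, -0.045, 0.057, 0, 0, 0, -0.24, 1, -0.045, 0.057, 0, 0, 0, -0.28, 1, -0.045, 0.057, 0, 0, 0, -0.333, 1, -0.045, 0.057, 0, 0, 0, -0.333, 1, -0.045, 0.057, 0, 0, 0, -0.333, 1])

```text
time_s: 5.48
position: [0.4899, -0.1436, 0.0184]
tool_rot: [[0.421, 0.907, 0.001], [0.907, -0.421, -0.0], [0.0, 0.001, -1.0]]
ft_force: [-0.2, 0.2, 0.3]
grip_width: -0.0002
```

Run:
```python
from rig import env,eyes
from h import *
s=env.observe();st(s)
for n in ("wrist","top"):
    im=eyes.get_image(n);cv2.imwrite(f"pics/{n}6.png",im[:,:,::-1])
print(delta(s,[*w(.012,-.152),.0185],YAW+60))
```

```text
t 5.4833 pos [ 0.4899 -0.1436  0.0184] jig [-0.0343 -0.1516] yaw 65.11942572522621 F [-0.2262  0.2301  0.3419] g -0.0002444707413238017
(array([ 0.0304,  0.0537, -0.    ]), array([ 0.0004, -0.    ,  0.0001]))
```

View pics/wrist6.png

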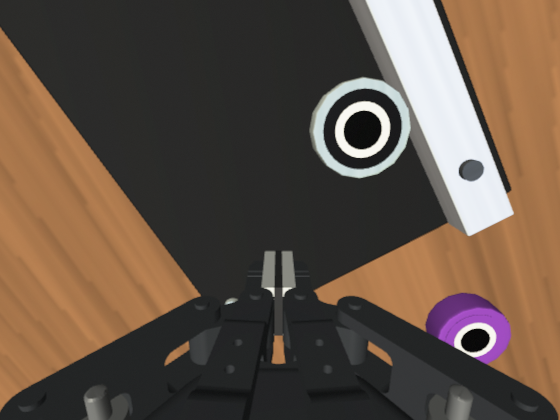

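View pics/top6.png

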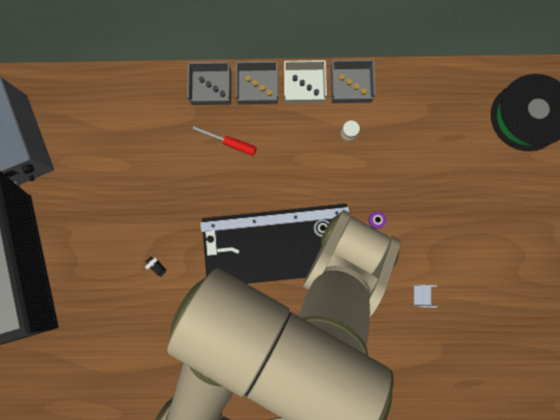

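Run:
```python
from rig import env,eyes
from h import *
s=env.observe();p=eyes.camera_params("wrist")
X=wray(p,s,(362,128),.026);print(loc(X)); print(loc(wray(p,s,(470,236),.028)),loc(wray(p,s,(352,0),.028)))
print(delta(s,[*w(.014,-.150),.0185],YAW+60))
print(delta(s,[*w(.014,-.050),.0185],YAW+60))
```

```text
[ 0.0303 -0.1095]
[ 0.0518 -0.1772] [ 0.0466 -0.066 ]
(array([ 0.0342,  0.0548, -0.0001]), array([ 0.0003, -0.    , -0.001 ]))
(array([ 0.1495, -0.0123, -0.0001]), array([ 0.0003, -0.    , -0.001 ]))
```

>>> jog_arm(deltas=[0.012, 0.02, 0, 0, 0, 0, 1, 0.024, 0.04, 0, 0, 0, 0, 1, 0.034, 0.055, 0, 0, 0, 0, 1, 0.034, 0.055, 0, 0, 0, 0, 1, 0.04, 0.0515, 0, 0, 0, 0, 1, 0.0455, 0.0483, 0, 0, 0, 0, 1, 0.051, 0.0451, 0, 0, 0, 0, 1, 0.057, 0.0416, 0, 0, 0, 0, 1, 0.063, 0.0381, 0, 0, 0, 0, 1, 0.069, 0.0346, 0, 0, 0, 0, 1, 0.069, 0.0346, 0, 0, 0, 0, 1])

```text
time_s: 6.5
position: [0.5346, -0.1064, 0.0184]
tool_rot: [[0.422, 0.907, -0.0], [0.907, -0.422, 0.0], [0.0, -0.0, -1.0]]
ft_force: [0.6, 0.7, 0.5]
grip_width: -0.0001
```

Run:
```python
from rig import env,eyes
from h import *
s=env.observe();st(s)
for n in ("wrist",):
    im=eyes.get_image(n);cv2.imwrite(f"pics/{n}7.png",im[:,:,::-1])
print(delta(s,[*w(.014,-.01),.0185],YAW+60))
```

```text
t 6.5 pos [ 0.5346 -0.1064  0.0184] jig [ 0.0135 -0.1185] yaw 65.0690424776438 F [0.5844 0.6734 0.4709] g -6.0028545838491304e-05
(array([ 0.1256, -0.0718, -0.0001]), array([-0.0001, -0.0001, -0.0002]))
```

View pics/wrist7.png

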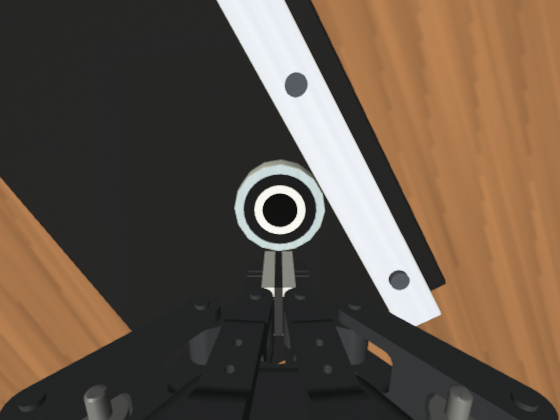

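>>> jog_arm(deltas=[0.006, -0.0035, 0, 0, 0, 0, 1, 0.015, -0.0087, 0, 0, 0, 0, 1, 0.024, -0.0139, 0, 0, 0, 0, 1, 0.033, -0.0191, 0, 0, 0, 0, 1, 0.042, -0.0243, 0, 0, 0, 0, 1, 0.051, -0.0295, 0, 0, 0, 0, 1, 0.06, -0.0347, 0, 0, 0, 0, 1, 0.069, -0.0399, 0, 0, 0, 0, 1, 0.078, -0.0451, 0, 0, 0, 0, 1, 0.086, -0.0498, 0, 0, 0, 0, 1, 0.09, -0.0521, 0, 0, 0, 0, 1, 0.09, -0.0521, 0, 0, 0, 0, 1])

```text
time_s: 7.55
position: [0.5279, -0.029, 0.0183]
tool_rot: [[0.421, 0.907, 0.0], [0.907, -0.421, 0.0], [0.0, 0.0, -1.0]]
ft_force: [0.3, -0.2, 0.4]
grip_width: -0.0001
```

Run:
```python
from rig import env,eyes
from h import *
s=env.observe();st(s)
for n in ("wrist",):
    im=eyes.get_image(n);cv2.imwrite(f"pics/{n}8.png",im[:,:,::-1])
print(delta(s,[*w(.0135,.0),.0185],YAW+60))
```

```text
t 7.55 pos [ 0.5279 -0.029   0.0183] jig [ 0.0137 -0.0407] yaw 65.07757504720229 F [ 0.2799 -0.2108  0.4171] g -0.000141131959978396
(array([ 0.0469, -0.0275, -0.0002]), array([ 0.    , -0.0001, -0.0001]))
```

View pics/wrist8.png

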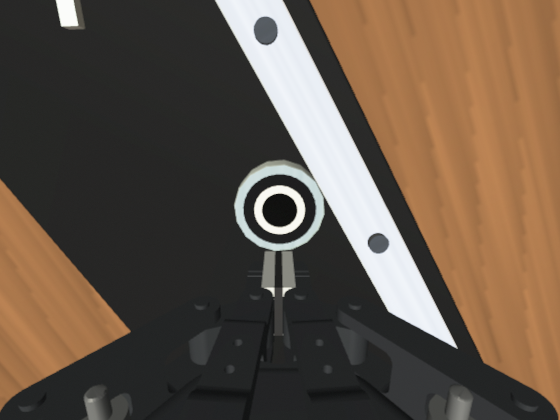

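>>> jog_arm(deltas=[0.006, -0.0035, 0, 0, 0, 0, 1, 0.015, -0.0087, 0, 0, 0, 0, 1, 0.024, -0.0139, 0, 0, 0, 0, 1, 0.033, -0.0191, 0, 0, 0, 0, 1, 0.042, -0.0243, 0, 0, 0, 0, 1, 0.051, -0.0295, 0, 0, 0, 0, 1, 0.06, -0.0347, 0, 0, 0, 0, 1, 0.069, -0.0399, 0, 0, 0, 0, 1, 0.078, -0.0451, 0, 0, 0, 0, 1, 0.086, -0.0498, 0, 0, 0, 0, 1, 0.09, -0.0521, 0, 0, 0, 0, 1, 0.09, -0.0521, 0, 0, 0, 0, 1])

```text
time_s: 8.6
position: [0.5209, 0.0487, 0.0183]
tool_rot: [[0.421, 0.907, 0.0], [0.907, -0.421, 0.0], [0.0, -0.0, -1.0]]
ft_force: [-0.4, 0.5, -1.0]
grip_width: -0.0002
```

Run:
```python
from rig import env,eyes
from h import *
s=env.observe();st(s)
for n in ("wrist",):
    im=eyes.get_image(n);cv2.imwrite(f"pics/{n}9.png",im[:,:,::-1])
```

```text
t 8.6 pos [0.5209 0.0487 0.0183] jig [0.0136 0.0372] yaw 65.08173119822845 F [-0.387   0.4717 -0.9745] g -0.00022420159215234378
```

View pics/wrist9.png

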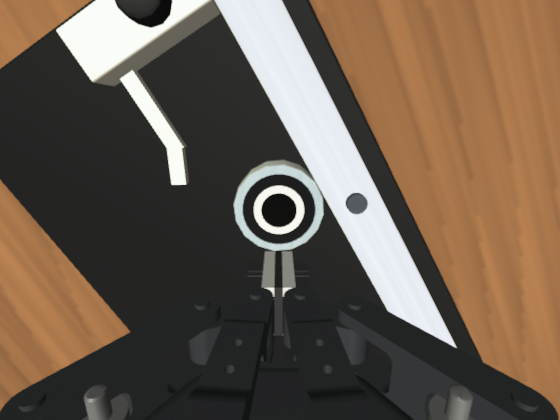

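Run:
```python
from rig import env,eyes
from h import *
s=env.observe();p=eyes.camera_params("wrist")
print("b",loc(wray(p,s,(279,207),.026)),loc(wray(p,s,(93,80),.028)),loc(wray(p,s,(216,6),.028)),loc(wray(p,s,(179,184),.015)))
```

```text
b [0.031  0.0664] [-0.0062  0.149 ] [0.0499 0.146 ] [-0.0062  0.0973]
```

>>> jog_arm(deltas=[0.004, -0.0023, 0, 0, 0, 0, 1, 0.01, -0.0058, 0, 0, 0, 0, 1, 0.016, -0.0093, 0, 0, 0, 0, 1, 0.022, -0.0128, 0, 0, 0, 0, 1, 0.028, -0.0163, 0, 0, 0, 0, 1, 0.034, -0.0197, 0, 0, 0, 0, 1, 0.04, -0.0232, 0, 0, 0, 0, 1, 0.046, -0.0267, 0, 0, 0, 0, 1, 0.052, -0.0302, 0, 0, 0, 0, 1, 0.057, -0.033, 0, 0, 0, 0, 1, 0.06, -0.0348, 0, 0, 0, 0, 1, 0.06, -0.0348, 0, 0, 0, 0, 1])

```text
time_s: 9.65
position: [0.5163, 0.1002, 0.0183]
tool_rot: [[0.422, 0.907, 0.0], [0.907, -0.422, 0.0], [0.0, -0.0, -1.0]]
ft_force: [-0.2, 0.3, 0.2]
grip_width: -0.0001
```

Run:
```python
from rig import env,eyes
from h import *
s=env.observe();st(s)
for n in ("wrist",):
    im=eyes.get_image(n);cv2.imwrite(f"pics/{n}10.png",im[:,:,::-1])
```

```text
t 9.65 pos [0.5163 0.1002 0.0183] jig [0.0136 0.089 ] yaw 65.06323653491172 F [-0.2075  0.2571  0.2218] g -5.351439102317342e-05
```

View pics/wrist10.png

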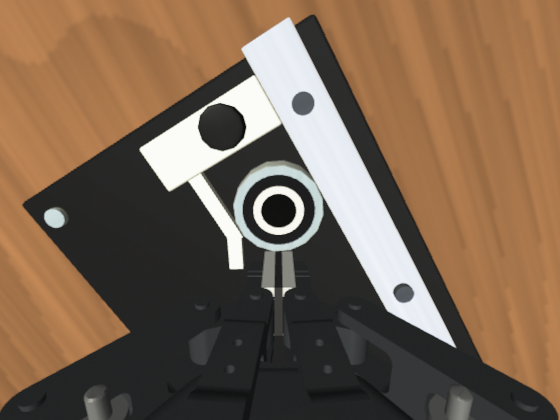

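>>> jog_arm(deltas=[0.004, -0.0023, 0, 0, 0, 0, 1, 0.007, -0.0041, 0, 0, 0, 0, 1, 0.0085, -0.0049, 0, 0, 0, 0, 1, 0.0095, -0.0055, 0, 0, 0, 0, 1, 0.0105, -0.0061, 0, 0, 0, 0, 1, 0.0105, -0.0061, 0, 0, 0, 0, 1])

```text
time_s: 10.2
position: [0.5155, 0.1088, 0.0183]
tool_rot: [[0.422, 0.907, -0.0], [0.907, -0.422, 0.0], [0.0, -0.0, -1.0]]
ft_force: [0.7, -0.5, -0.1]
grip_width: 0.0004
```

Run:
```python
from rig import env,eyes
from h import *
s=env.observe();st(s)
for n in ("wrist",):
    im=eyes.get_image(n);cv2.imwrite(f"pics/{n}11.png",im[:,:,::-1])
```

```text
t 10.2 pos [0.5155 0.1088 0.0183] jig [0.0136 0.0976] yaw 65.0357383408842 F [ 0.7079 -0.4512 -0.1274] g 0.00044508415276746317
```

View pics/wrist11.png

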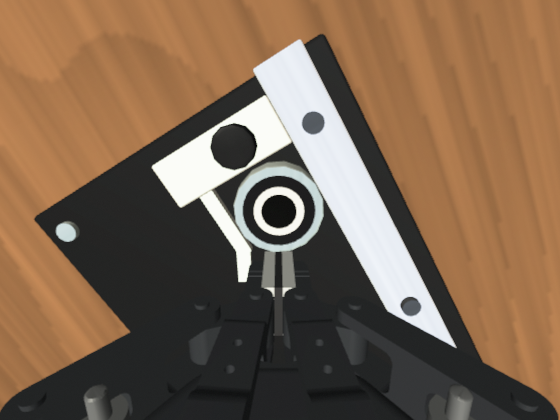

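Nearly there; creep on until the force rises.

>>> jog_arm(deltas=[0.001, -0.0006, 0, 0, 0, 0, 1, 0.002, -0.0012, 0, 0, 0, 0, 1, 0.0028, -0.0016, 0, 0, 0, 0, 1, 0.0034, -0.002, 0, 0, 0, 0, 1, 0.0034, -0.002, 0, 0, 0, 0, 1])

```text
time_s: 10.67
position: [0.5151, 0.1115, 0.0183]
tool_rot: [[0.422, 0.907, -0.0], [0.907, -0.422, -0.0], [-0.0, -0.0, -1.0]]
ft_force: [-0.7, -1.8, 0.8]
grip_width: 0.0004
```

Run:
```python
from rig import env,eyes
from h import *
s=env.observe();st(s)
for n in ("wrist",):
    im=eyes.get_image(n);cv2.imwrite(f"pics/{n}12.png",im[:,:,::-1])
```

```text
t 10.6667 pos [0.5151 0.1115 0.0183] jig [0.0135 0.1003] yaw 65.0437890073768 F [-0.7371 -1.7588  0.795 ] g 0.00037789017210051334
```

View pics/wrist12.png

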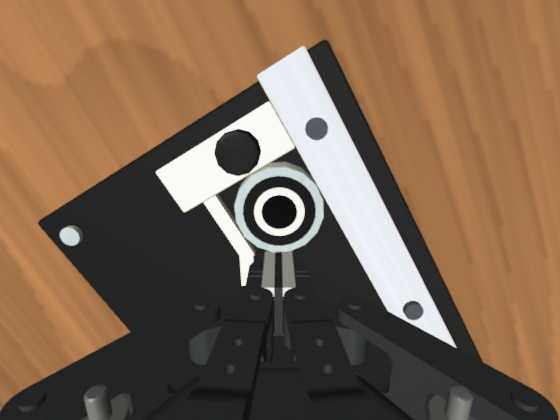

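Contact starting (1.8 N in -y); one more millimetre or two to confirm seating.

>>> jog_arm(deltas=[0.001, -0.0006, 0, 0, 0, 0, 1, 0.002, -0.0012, 0, 0, 0, 0, 1, 0.002, -0.0012, 0, 0, 0, 0, 1, 0.002, -0.0012, 0, 0, 0, 0, 1])

```text
time_s: 11.05
position: [0.5146, 0.1123, 0.0183]
tool_rot: [[0.422, 0.907, -0.001], [0.907, -0.422, -0.002], [-0.002, -0.0, -1.0]]
ft_force: [-2.2, -9.4, 2.2]
grip_width: -0.0001
```

Run:
```python
from rig import env,eyes
from h import *
s=env.observe();st(s)
```

```text
t 11.05 pos [0.5146 0.1123 0.0183] jig [0.013  0.1012] yaw 65.05083388463021 F [-2.1502 -9.3875  2.2378] g -5.3493103912219294e-05
```

>>> jog_arm(deltas=[-0.01, 0, 0, 0, 0, 0, 1, -0.03, 0, 0, 0, 0, 0, 1, -0.05, 0, 0, 0, 0, 0, 1, -0.05, 0, -0.04, 0, 0, 0, 1, -0.05, 0, -0.08, 0, 0, 0, 1, -0.05, 0, -0.12, 0, 0, 0, 1, -0.05, 0, -0.12, 0, 0, 0, 1])

```text
time_s: 11.63
position: [0.5016, 0.0793, 0.1133]
tool_rot: [[0.422, 0.906, 0.01], [0.907, -0.422, -0.0], [0.004, 0.009, -1.0]]
ft_force: [0.3, 0.0, -0.1]
grip_width: 0.0002
```

Run:
```python
from rig import env,eyes
from h import *
s=env.observe();st(s)
for n in ("wrist","scene"):
    im=eyes.get_image(n);cv2.imwrite(f"pics/{n}13.png",im[:,:,::-1])
```

```text
t 11.6333 pos [0.5016 0.0793 0.1133] jig [-0.0029  0.0695] yaw 65.02859962662356 F [ 0.2786  0.0091 -0.1242] g 0.00019305118637535077
```

View pics/wrist13.png

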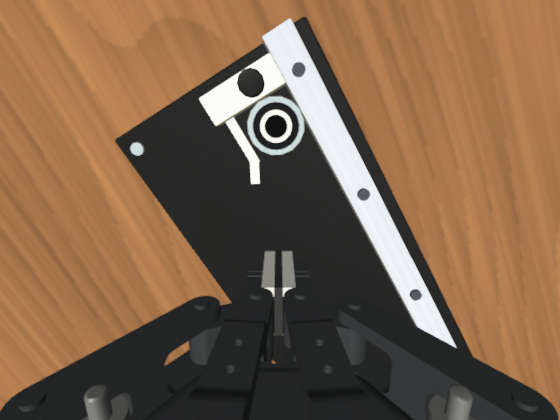

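View pics/scene13.png

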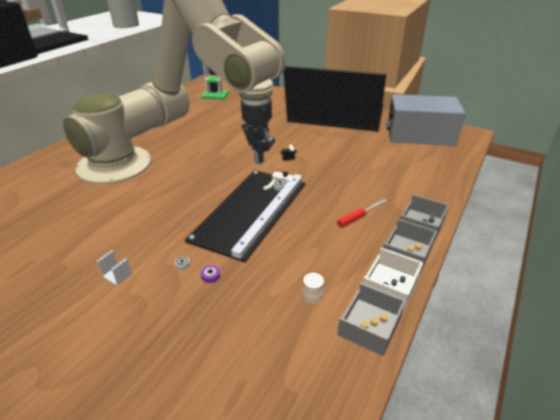

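>>> jog_arm(deltas=[0, 0, 0, 0, 0, 0, 1, 0, 0, 0, 0, 0, 0, 1, 0, 0, 0, 0, 0, 0, 1])

```text
time_s: 11.98
position: [0.4987, 0.0795, 0.1073]
tool_rot: [[0.422, 0.907, -0.002], [0.907, -0.422, 0.0], [-0.001, -0.002, -1.0]]
ft_force: [-0.3, 0.2, -1.5]
grip_width: 0.0
```

Run:
```python
from rig import env,eyes
from h import *
s=env.observe();st(s);p=eyes.camera_params("wrist")
im=eyes.get_image("wrist")[:,:,::-1];cv2.imwrite("pics/wrist14.png",im)
c=im[20:200,180:330];cv2.imwrite("pics/wrist14z.png",cv2.resize(c,None,fx=3.3,fy=3.3,interpolation=cv2.INTER_CUBIC))
```

```text
t 11.9833 pos [0.4987 0.0795 0.1073] jig [-0.0057  0.0698] yaw 65.03068537041122 F [-0.2704  0.1712 -1.4698] g 3.669990213546558e-05
```

View pics/wrist14z.png

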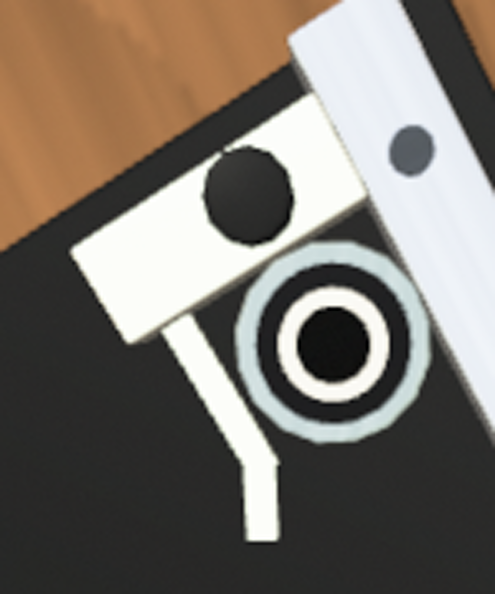

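Run:
```python
from rig import env,eyes
from h import *
s=env.observe();p=eyes.camera_params("wrist")
P=lambda u,v,z:loc(wray(p,s,(180+(u+.5)/3.3-.5,20+(v+.5)/3.3-.5),z))
b=P(333,342,.026);print("b",b)
for q in((366,193),(133,342)): r=P(*q,.028);print("stop edge",r,"gap",r[1]-b[1]-.021)
for q in((366,193),(494,435)): r=P(*q,.028);print("rail edge",r,"gap",r[0]-b[0]-.021)
```

```text
b [0.0297 0.1284]
stop edge [0.0497 0.1501] gap 0.0006401289389937233
stop edge [-0.0064  0.1493] gap -0.00010432109730130687
rail edge [0.0497 0.1501] gap -0.0009526816739763473
rail edge [0.0499 0.0947] gap -0.0007775402924018425
```

Gaps to the rail and the stop are within 1 mm and the hand is clear, so I'm handing it in.

```bash
python3 -c "
from rig import close_job
print(close_job())"
```

```text
the job is handed in; nothing more can be done
None
```

The bearing is in the pocket against both the rail and the end stop, and I handed the job in at about 12 s of the 58 s allowed. I got no verdict back.

- **Push to the rail:** With the fingers shut, I pushed the bearing straight to the rail, about 235 mm short of home. The force rose to about 4 N as it touched the rail. A later wrist picture put it within about 0.5 mm of the rail.
- **Slide to the stop:** I turned the hand 60° and slid the bearing along the rail into the pocket. The wrist pictures during the slide showed it against the rail. At the stop the force rose to about 9 N along the rail and 2 N away from it, so it was pressed home on both sides.
- **Last checks:** After backing off and raising the hand about 90 mm, I measured gaps within 1 mm to both the rail and the stop. These agree with zero, given the 2 mm calibration.
- **Other things on the table:** In the last overview picture they look unmoved, but I did not measure their positions again.
- **Disagreement:** The top and wrist cameras differed by about 1.5 to 2 mm on the jig's position. I used force and gaps measured within one picture for the final seating.

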